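# Stack a coaster gift set on the display plate

## Task

Make up a gift set at the souvenir stall: stack the three coasters flat and neatly centred on the round wooden plate, the red one at the bottom, the blue one on it and the white one on top. Red and white lie on the sloped display board; blue is in the display case, whose clear lid falls shut unless it is swung back past upright (it may be left open). Set the coasters down rather than dropping them, and leave the bottles, bowls and other goods standing where they are.

Things in the scene. Friction and masses are not known exactly. Their poses are not given: they have to be found in the camera images.
- red: Red coaster with a brass-coloured ring: flat disc 64 mm across, 14 mm thick, about 90 g. Origin at the middle of the disc, z normal to its faces, both faces alike. It starts on the sloped board, in either of its two places.
- white: White glazed coaster with a grey ring, same size and origin as the red one. It starts on the sloped board in the other place.
- blue: Blue glazed coaster with a white ring, same size and origin. It starts lying flat in the display case under the clear lid.
- board: Fixed sloped wooden display board, 120 mm along the slope, 210 mm wide, tilted 30 degrees from level, left or right of the robot. Origin on the table under its centre; x points horizontally up the slope (away from the robot), y along its width. Mid-face is 55 mm above the origin; a lip on the low edge stands 8 mm proud. The coasters lie against the lip, about 54 mm either side of the middle along y.
- case: Fixed open wooden display case on the other side from the board: 130 (x) x 180 (y) x 50 mm high outside, walls and floor 5 mm. Origin at the centre of its underside; -x is its front, facing roughly to the robot. The lid's hinge line is along y, at x = +65 mm, 50 mm up.
- lid (a joint): Angle of the case's clear lid (6 mm thick, 180 wide, 160 from hinge to front edge, about 180 g, brass strip on its front edge): 0 shut, 1.95 rad fully back. It overhangs the front wall by 30 mm, its underside 50 mm above the table, so it can be lifted from below in front. Swings freely: falls shut below about 1.57 rad, beyond that falls back to its stop and stays.
- lid_edge (a point): Middle of the lid's front edge, on the underside; it moves with the lid.
- plate: Fixed round wooden plate with a brass band, 120 mm across, 18 mm high, flat on top. Origin at the centre of its underside.
- plate_top (a point): Centre of the plate's flat top, 18 mm above the table; z up.
- bottle_teal: Bystander: decorated green glass bottle, 118 mm tall, 51 mm across at its belly, standing close beside the plate (about 117 mm from its centre, at any of four corners round it). Origin under its centre.
- bottle_amber: Bystander: decorated amber glass bottle, same size, at another corner round the plate. Origin under its centre.
- jar: Bystander: small glass jar with brass cap, 52 mm across, 45 mm tall, at another corner round the plate. Origin under its centre.
- weight: Bystander: brass weight, 48 mm across, 38 mm tall, at the last corner round the plate. Origin under its centre.
- bowl_a: Bystander: black bowl with red rim, 120 mm across, 62 mm tall, at the back of the table. Origin under its centre.
- bowl_b: Bystander: another such bowl at the back of the table.
Things that resemble listed ones, but are neither listed nor needed, are in the scene too. What is meant by the red is not purple, and is the smaller of those in its own colour. There is more than one size of the plate; the job needs the middle-sized.

How it is judged:
On the way, in this order (a step that is already met when the one before it is completed fails the run):
1. the red coaster lies flat and centred on the plate (horizontal distance between red and plate_top below 0.012 m and z of red in the frame of plate_top between 0.004 and 0.01 m and angle between the z axis of red and the z axis of plate_top, either way round below 0.1 rad), for 0.2 s.
2. the blue coaster lies flat and centred on the red one (all of step 1 and horizontal distance between blue and red below 0.009 m and z of blue in the frame of plate_top between 0.018 and 0.024 m and angle between the z axis of blue and the z axis of plate_top, either way round below 0.1 rad), for 0.2 s.
3. the white coaster lies flat and centred on the blue one (all of step 2 and horizontal distance between white and blue below 0.009 m and z of white in the frame of plate_top between 0.032 and 0.038 m and angle between the z axis of white and the z axis of plate_top, either way round below 0.1 rad), for 0.2 s.
At the end, for the whole second after the job is handed in: Red lies flat on the plate with its centre within 12 mm of the plate's, blue flat on red and white flat on blue, each within 9 mm of the centre of the one below (all level within 0.1 rad), at rest and released. The lid may be open or shut (all of step 3 and linear speed of each of red, blue, white below 0.01 m/s); the robot touches nothing.
It fails at once if a bystander is knocked over or shifted by more than 30 mm (distance of any of bottle_teal, bottle_amber, jar, weight, bowl_a, bowl_b from where it was at the start of the episode above 0.03 m or angle between any of bottle_teal, bottle_amber, jar, weight, bowl_a, bowl_b's own z axis and vertical above 0.35 rad).
It fails at once if a coaster is dropped or thrown (falls free from more than about 20 mm) ((contact force between red and the fingers below 0.02 N and linear speed of red above 0.65 m/s) or (contact force between blue and the fingers below 0.02 N and linear speed of blue above 0.65 m/s) or (contact force between white and the fingers below 0.02 N and linear speed of white above 0.65 m/s)).
It also fails if it takes over 72 s, if anything falls off the work surface, if the arm or the gripper's body presses on something with over 40 N, if the wrist force passes 120 N, or if a joint passes its speed limit or range.

## Robot

A 7-joint arm with a two-finger parallel gripper is mounted at the origin on the work surface. World frame = base frame: x ahead of the robot, y to its left, z up, the work surface at z = 0. Lengths are in m, angles in rad, forces in N, time in s.
With the tool pointing down it reaches from about 0.425 to 0.825 m from the base axis. Payload 3.6 kg.
Tool frame: the origin (TCP) lies midway between the tips of the shut fingers; the grasp point (between the pads) lies grip_point_offset behind it (grip_point_offset is the distance from the TCP to the grasp point, in m); z points along the fingers, y is the line along which they close (so a half turn about z gives the same grasp; the last joint's range is limited). The gripper opens to 85 mm and grips with 20 to 120 N. Pads are 22 mm wide; open, the fingers measure 114 mm over their backs; the gripper's body (76 mm by 85 mm) begins 54 mm behind the grasp point. The pads swing forward as they close: fully open they stand 13 mm farther back than shut.
Start: joints at [-1.171, 0.615, -0.013, 1.423, 0.008, 1.103, -0.04], TCP at [0.269, 0.592, 0.231] pointing down, gripper open.
Joint ranges: [-3.12, 3.12], [-0.3, 2.06], [-1.34, 1.32], [0.26, 2.42], [-1.36, 4.5], [0.01, 1.98], [-2.84, 2.84]. Speed limits (rad/s): [2.79, 2.79, 3.14, 3.14, 3.14, 3.14, 3.14].

## Interface

Orientations are given as a unit quaternion [x, y, z, w].
In Python, from plant import * gives the robot as it stands.
- The arm moves only by the tool jog_arm, never from a script. Its argument "motion" is text: rows parted by semicolons, each of 7 numbers parted by spaces: the shift along the tool's x, y, z in m, then the turn, a rotation vector about the tool's x, y, z in degrees, then the opening, from 0 (shut) to 1 (fully open). A call has 1 to 5 rows; each row is the pose to reach, as a shift and turn from the pose commanded when the call began, along the tool's axes at that moment; what a row does not reach only later rows make up. A row lasts 1/8 s, in which the tool goes at most 62.5 mm and 10.7 degrees, less where a joint would pass 70% of its speed; a pose out of reach is approached as far as the arm can. A call with a gripper value outside its range is refused whole. The fingers move at their own pace and stop on an object; the grip force is fixed at half the most. Time passes only in rows, so rows that repeat a pose let the fingers close. It gives the time, the measured TCP pose, the force, the opening and the grip force at its end, in the units of the state.
- read_state(): the state, without advancing time (a new reading comes with each control period).
- snapshot(name): name is "scene" or "top" or "wrist"; returns a dict with "color" (480x640x3 uint8, red, green, blue), "mtx" (3x3 intrinsics, pixels), "view" (4x4, takes a point from world to camera coordinates). Camera axes: x right, y up, looking along -z (the intrinsics and any distortion apply to the point x, -y, -z); pixel columns grow to the right and rows downward; lengths in m; the calibration is good to about 2 mm. The wrist camera is an equidistant fisheye: a pixel r from the principal point sees the ray r / f radians off the axis. A picture is of the moment at which its call begins. There is no depth.
- hand_in(): hands the job in; it is judged then, once.
The state is a dict: "clock": time; "joint_pos": joint angles; "qd": joint speeds; "joint_efforts": joint torques, N m; "ee_pos": TCP position; "tcp_rot": TCP orientation; "force": force on the tool from outside, world axes, zero at the start; "ft_torque": the same for the moment, N m; "width": finger opening in m; "gripper_force": force on a finger pad.
Only numpy, scipy, OpenCV 4.12 (cv2) and the standard library are available. Lean on these libraries where they do the work, as an engineer would, in place of code of your own. Each camera call takes 0.05 s, during which the arm holds its last target. There are 200 camera calls.

## Working session

There is one attempt and no reset: what is moved stays moved. The work goes in short steps, Python scripts to look and compute and a tool call to move; the robot and the scene stay as the last step left them, time stands still between calls to the robot, and variables do not carry over. Pictures are saved under pics/ and viewed, at most 10 in all, crops included, and the job is handed in when it is done.

Besides the shell and the picture viewer there is one more tool, called after ">>>" in YAML: its name, and indented under it one key for each argument. jog_arm: Moves the arm, as the interface text tells. Its arguments: {"type":"object","properties":{"motion":{"type":"string"}},"required":["motion"]}

```bash
mkdir -p pics; ls; python3 - <<'E'
from plant import *
import cv2,numpy as np,pickle
d={}
for n in("scene","top"):
    s=snapshot(n);d[n]=s;cv2.imwrite(f"pics/{n}0.png",s["color"][:,:,::-1])
    print(n,np.round(s["mtx"],1).tolist(),np.round(s["view"],3).tolist(),[k for k in s])
pickle.dump(d,open("d0.pkl","wb"))
print(read_state())
try: print(grip_point_offset)
except Exception as e: print(e)
E
```

```text
pics
scene [[557.8, 0.0, 318.0], [0.0, 557.8, 240.8], [0.0, 0.0, 1.0]] [[0.373, 0.928, 0.01, -0.198], [-0.727, 0.286, 0.625, 0.339], [0.577, -0.24, 0.781, -1.608], [0.0, 0.0, 0.0, 1.0]] ['color', 'mtx', 'view']
top [[469.6, 0.0, 322.3], [0.0, 469.6, 241.5], [0.0, 0.0, 1.0]] [[-0.029, -1.0, -0.004, 0.022], [0.995, -0.029, 0.099, -0.541], [-0.099, -0.001, 0.995, -0.912], [0.0, 0.0, 0.0, 1.0]] ['color', 'mtx', 'view']
{'clock': 0.1, 'joint_pos': array([-1.17050813,  0.61584647, -0.0126247 ,  1.4248017 ,  0.00808798,
        1.10342281, -0.04037764]), 'qd': array([ 0.00093649, -0.0017032 ,  0.00097351, -0.00337522,  0.00074937,
        0.00012239,  0.00045726]), 'joint_efforts': array([ 1.23477068e-03, -4.70388651e+01,  2.60393014e-01, -1.71571952e+01,
        1.00883155e-02,  5.86439812e-03, -1.01507129e-05]), 'ee_pos': array([0.26875085, 0.59104381, 0.23021754]), 'tcp_rot': array([ 2.11734308e-01,  9.77326511e-01, -1.18855766e-03, -2.48683683e-04]), 'force': array([ 0.09808112, -0.98639371, -0.56262539]), 'ft_torque': array([ 0.04268929,  0.01053338, -0.02295033]), 'gripper_force': 0.0, 'width': 0.08573327262994523}
0.0187
```

View pics/scene0.png

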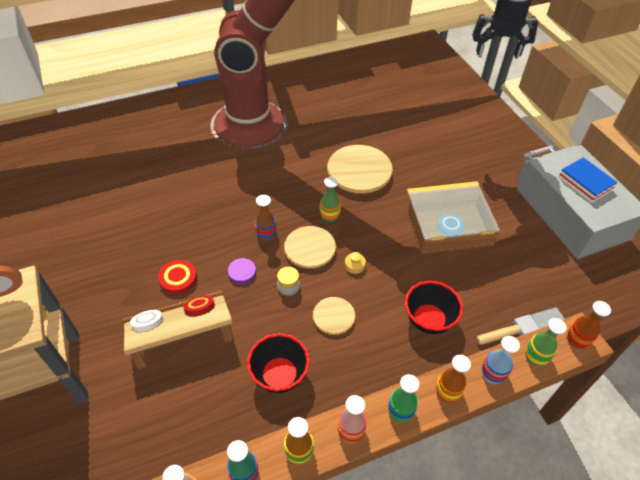

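View pics/top0.png

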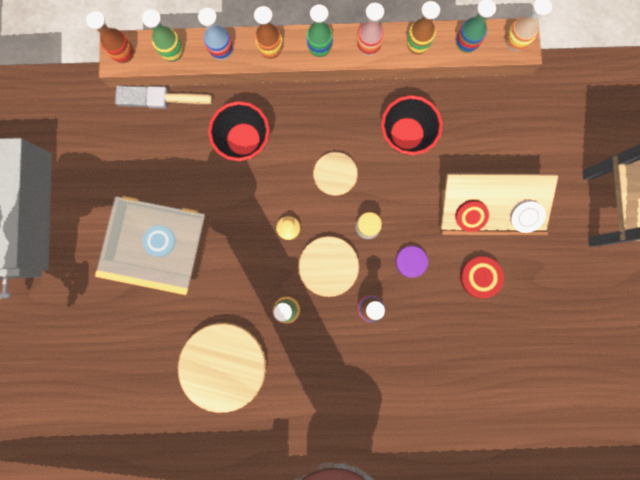

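Candidates in the top view:
- **Red:** small red coaster on the board (472,215), large red disc on the table (483,277), purple disc (412,262). I choose the one on the board.
- **Plate:** large (222,368), middle (329,266), small (335,174). I choose the middle one.

The case is at (152,245) with its brass lid strip at the front, and white is at (528,217).

```bash
cat > h.py <<'E'
import numpy as np,cv2
from scipy.spatial.transform import Rotation as R
def ray(s,uv):
    M=s["mtx"];V=np.array(s["view"]);p=np.array([(uv[0]-M[0,2])/M[0,0],-(uv[1]-M[1,2])/M[1,1],-1.])
    o=-V[:3,:3].T@V[:3,3];d=V[:3,:3].T@p;return o,d/np.linalg.norm(d)
def onz(s,uv,z):
    o,d=ray(s,uv);return o+d*(z-o[2])/d[2]
def tri(s1,u1,s2,u2):
    A=np.zeros((3,3));b=np.zeros(3);P=[]
    for s,u in((s1,u1),(s2,u2)):
        o,d=ray(s,u);m=np.eye(3)-np.outer(d,d);A+=m;b+=m@o;P.append((o,d))
    x=np.linalg.solve(A,b);return x,[round(1e3*float(np.linalg.norm((np.eye(3)-np.outer(d,d))@(x-o))),1) for o,d in P]
def blob(s,lo,hi,box,fn="ell"):
    x0,y0,x1,y1=box;h=cv2.cvtColor(s["color"],cv2.COLOR_RGB2HSV)[y0:y1,x0:x1]
    m=cv2.inRange(h,np.array(lo),np.array(hi))
    if lo[0]==0 and hi[0]<=10: m|=cv2.inRange(h,np.array([170,lo[1],lo[2]]),np.array([180,255,255]))
    c=max(cv2.findContours(m,cv2.RETR_EXTERNAL,cv2.CHAIN_APPROX_NONE)[0],key=cv2.contourArea)
    (u,v),ax,a=cv2.fitEllipse(cv2.convexHull(c));c=c[:,0]+[x0,y0]
    return np.array([u+x0,v+y0]),np.round(ax,1),c
E
python3 - <<'E'
from h import *
import pickle
d=pickle.load(open("d0.pkl","rb"));T,S=d["top"],d["scene"]
def show(n,*a):
    r=blob(*a);print(n,np.round(r[0],1),r[1],len(r[2]));return r
rt=show("redT",T,(0,120,80),(8,255,255),(450,195,492,235));rs=show("redS",S,(0,120,80),(8,255,255),(180,290,218,320))
wt=show("whT",T,(0,0,170),(180,45,255),(505,195,550,238));ws=show("whS",S,(0,0,150),(180,60,255),(128,305,166,332))
bt=show("blT",T,(90,50,80),(115,255,255),(130,215,185,270));bs=show("blS",S,(90,50,80),(115,255,255),(425,205,475,240))
for n,a,b in(("red",rt,rs),("white",wt,ws),("blue",bt,bs)): print(n,np.round(tri(T,a[0],S,b[0])[0],4),tri(T,a[0],S,b[0])[1])
print("blue z19",onz(T,bt[0],.019),onz(S,bs[0],.019))
pt=show("plT",T,(10,40,120),(30,200,255),(295,232,362,300));ps=show("plS",S,(10,40,120),(30,200,255),(280,222,339,272))
print("plate",onz(T,pt[0],.018),onz(S,ps[0],.018))
st=show("stripT",T,(20,120,150),(32,255,255),(90,255,195,300));print(cv2.boxPoints(cv2.minAreaRect(st[2])))
for u in cv2.boxPoints(cv2.minAreaRect(st[2])):print(np.round(onz(T,u,.053),4))
bd=show("board",T,(10,40,120),(30,200,255),(435,165,565,240));q=cv2.approxPolyDP(cv2.convexHull(bd[2]),5,True)[:,0];print(q.tolist())
# upper face edge z=55+30=85 ; lower ~ 25+7
for u in q: print(u,np.round(onz(T,u,.085 if u[1]<200 else .032),4))
for n,uv in(("amber",(372,309)),("teal",(286,310)),):print(n,onz(T,uv,.115))
print("jar",onz(T,(369,224),.045),"weight",onz(T,(289,228),.03))
c=np.hstack([cv2.resize(T["color"][190:250,440:560],None,fx=3,fy=3),cv2.resize(S["color"][280:340,120:240],None,fx=3,fy=3)]);cv2.imwrite("pics/crop.png",c[:,:,::-1])
E
```

```text
redT [471.8 215.7] [31.6 33.3] 91
redS [198.5 305.1] [19.3 33.1] 77
whT [528.  216.1] [30.6 35.6] 94
whS [146.  320.4] [19.6 34.7] 83
blT [157.4 240.3] [10.9 13. ] 34
blS [450.2 224.4] [21.5 25.7] 67
red [ 0.5811 -0.2887  0.0498] [0.9, 0.9]
white [ 0.5774 -0.3979  0.0499] [0.2, 0.2]
blue [0.5545 0.3401 0.0112] [2.1, 2.1]
blue z19 [0.55434942 0.33953563 0.019     ] [0.55957703 0.33302584 0.019     ]
plT [329.4 251.9] [ 69.5 122.9] 383
plS [303.7 251.3] [60.1 78.2] 263
plate [ 0.52071876 -0.00710948  0.018     ] [ 0.50559592 -0.02595622  0.018     ]Traceback (most recent call last):
  File "<stdin>", line 13, in <module>
  File "<stdin>", line 5, in show
  File "h.py", line 18, in blob
    (u,v),ax,a=cv2.fitEllipse(cv2.convexHull(c));c=c[:,0]+[x0,y0]
               ~~~~~~~~~~~~~~^^^^^^^^^^^^^^^^^^^
cv2.error: OpenCV(4.12.0) /io/opencv/modules/imgproc/src/shapedescr.cpp:361: error: (-201:Incorrect size of input array) There should be at least 5 points to fit the ellipse in function 'fitEllipseNoDirect'
```

```bash
python3 - <<'E'
from h import *
import pickle
d=pickle.load(open("d0.pkl","rb"));T,S=d["top"],d["scene"]
H=cv2.cvtColor(T["color"],cv2.COLOR_RGB2HSV);HS=cv2.cvtColor(S["color"],cv2.COLOR_RGB2HSV)
print("hsv plate",H[266,329],HS[247,310],"table",H[266,390],"strip",H[283,140],"blue",H[241,146],H[250,150],HS[224,440],"casefl",H[270,150],"board",H[190,500])
def show(n,*a):
    try:r=blob(*a)
    except Exception as e: print(n,"fail");return None
    print(n,np.round(r[0],1),r[1],len(r[2]));return r
pt=show("plT",T,(10,40,175),(30,200,255),(295,232,362,300));ps=show("plS",S,(10,40,175),(30,200,255),(280,222,339,272))
print("plate",onz(T,pt[0],.018),onz(S,ps[0],.018))
bt=show("blT",T,(80,25,80),(120,255,255),(130,215,185,270));bs=show("blS",S,(80,25,80),(120,255,255),(425,205,475,240))
print("blue",onz(T,bt[0],.019),onz(S,bs[0],.019),tri(T,bt[0],S,bs[0]))
st=show("stripT",T,(15,100,170),(35,255,255),(90,255,195,300))
for u in cv2.boxPoints(cv2.minAreaRect(st[2])):print("strip",u,np.round(onz(T,u,.053),4))
bd=show("board",T,(10,40,175),(30,200,255),(435,165,565,240));q=cv2.approxPolyDP(cv2.convexHull(bd[2]),4,True)[:,0]
for u in q: print("board",u,np.round(onz(T,u,.085 if u[1]<200 else .032),4))
for n,uv in(("amber",(372,309)),("teal",(286,310)),):print(n,onz(T,uv,.115))
print("jar",onz(T,(369,224),.045),"weight",onz(T,(289,228),.03))
c=np.hstack([cv2.resize(T["color"][190:250,440:560],None,fx=3,fy=3),cv2.resize(S["color"][280:340,120:240],None,fx=3,fy=3)])
c=np.vstack([c,np.hstack([cv2.resize(T["color"][190:300,90:210],None,fx=3,fy=3),cv2.resize(S["color"][170:280,400:520],None,fx=3,fy=3)])]);cv2.imwrite("pics/crop.png",c[:,:,::-1])
E
```

```text
hsv plate [ 22  75 246] [ 24  99 253] table [  9 120 145] strip [ 25 109 246] blue [ 99  44 220] [100  48 218] [ 97  69 212] casefl [ 15  42 200] board [ 26  49 247]
plT [328.3 266.4] [60.4 60.8] 170
plS [309.4 246.1] [41.3 51.6] 131
plate [ 0.49164935 -0.0041341   0.018     ] [ 0.49611666 -0.00812755  0.018     ]
blT [158.4 240.7] [30.4 31.7] 87
blS [450.1 224.4] [22.4 26.7] 69
blue [0.55331395 0.33743622 0.019     ] [0.55938006 0.33288981 0.019     ] (array([0.55386768, 0.33924634, 0.01066688]), [1.1, 1.1])
stripT [139.1 282. ] [ 10.3 103.8] 192
strip [ 94.286026 276.43607 ] [0.4837 0.4492 0.053 ]
strip [ 95.680374 269.7258  ] [0.4966 0.4468 0.053 ]
strip [187.65709 288.83786] [0.4546 0.2685 0.053 ]
strip [186.26274 295.54813] [0.4419 0.2712 0.053 ]
board [501.9 204.9] [ 84.3 140.3] 457
board [558 176] [ 0.6476 -0.4444  0.085 ]
board [547 234] [ 0.5429 -0.4406  0.032 ]
board [443 234] [ 0.5489 -0.2341  0.032 ]
board [448 174] [ 0.6576 -0.2361  0.085 ]
amber [ 0.40895902 -0.0787947   0.115     ]
teal [0.41155219 0.07477627 0.115     ]
jar [ 0.5715157  -0.08634686  0.045     ] weight [0.57012801 0.07233059 0.03      ]
```

View pics/crop.png

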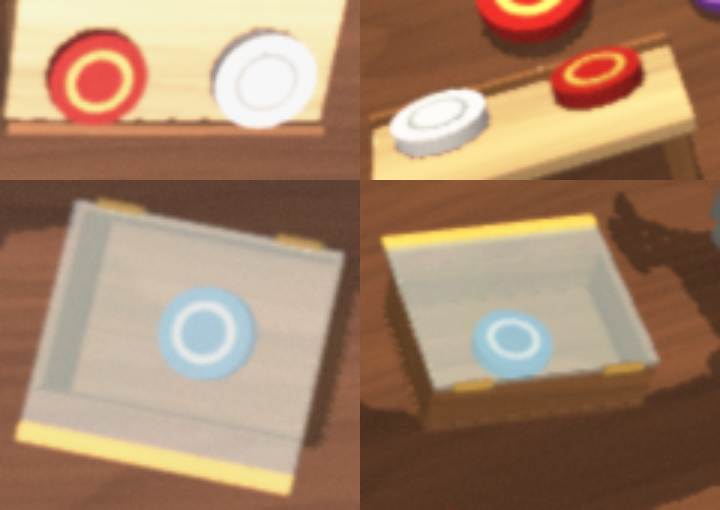

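The crop confirms it: the red coaster with a brass ring is on the board (left, crop (97,77)), and white is on the right (265,80). Blue is under the lid (205,333), with the brass strip at the front. I'll open the lid first because the arm starts near it.

```bash
cat >> h.py <<'E'
def rot(bear,tilt,zb):
    """tool y horizontal at bearing 'bear' deg; tool z tilted 'tilt' deg from down towards bearing zb (=bear-90 or +90)"""
    b,t,q=np.radians([bear,tilt,zb]);y=np.array([np.cos(b),np.sin(b),0]);z=np.array([np.sin(t)*np.cos(q),np.sin(t)*np.sin(q),-np.cos(t)])
    return np.column_stack([np.cross(y,z),y,z])
def plan(p,Rm,targets):
    p=np.array(p)
    for q,Q in targets:
        q=np.array(q);d=Rm.T@(q-p);w=np.degrees(R.from_matrix(Rm.T@Q).as_rotvec())
        print("->",np.round(q,4),"shift",np.round(d,4),"turn",np.round(w,1),"| mm %.0f deg %.0f"%(1e3*np.linalg.norm(d),np.linalg.norm(w)));p,Rm=q,Q
def now():
    from plant import read_state
    s=read_state();return s,s["ee_pos"],R.from_quat(s["tcp_rot"]).as_matrix()
E
python3 - <<'E'
from h import *
s,p,Q=now();x=np.array([.974,-.229,0]);E=np.array([.463,.360,0]);L=rot(76.8,45,-13.2);z=np.array([0,0,1])
W=lambda f,h:(E+f*x+h*z,L)
plan(p,Q,[W(-.08,.10),W(-.045,.024),W(.004,.024),W(.010,.08),W(.05,.14),W(.11,.175),W(.19,.185),W(.215,.175)])
E
```

```text
-> [0.3851 0.3783 0.1   ] shift [-0.1939 -0.1452  0.1306] turn [ -4.5 -44.9 -10.6] | mm 275 deg 46
-> [0.4192 0.3703 0.024 ] shift [ 0.029  -0.      0.0785] turn [0. 0. 0.] | mm 84 deg 0
-> [0.4669 0.3591 0.024 ] shift [-0.0347 -0.      0.0347] turn [0. 0. 0.] | mm 49 deg 0
-> [0.4727 0.3577 0.08  ] shift [-0.0438 -0.     -0.0354] turn [0. 0. 0.] | mm 56 deg 0
-> [0.5117 0.3485 0.14  ] shift [-0.0707 -0.     -0.0141] turn [0. 0. 0.] | mm 72 deg 0
-> [0.5701 0.3348 0.175 ] shift [-0.0672 -0.      0.0177] turn [0. 0. 0.] | mm 69 deg 0
-> [0.6481 0.3165 0.185 ] shift [-0.0637 -0.      0.0495] turn [0. 0. 0.] | mm 81 deg 0
-> [0.6724 0.3108 0.175 ] shift [-0.0106 -0.      0.0248] turn [0. 0. 0.] | mm 27 deg 0
```

>>> jog_arm:
  motion: "-0.194 -0.145 0.131 -4.5 -44.9 -10.6 0;-0.194 -0.145 0.131 -4.5 -44.9 -10.6 0;-0.194 -0.145 0.131 -4.5 -44.9 -10.6 0;-0.194 -0.145 0.131 -4.5 -44.9 -10.6 0;-0.194 -0.145 0.131 -4.5 -44.9 -10.6 0"

```text
clock: 0.72
ee_pos: [0.3834, 0.3763, 0.0986]
tcp_rot: [0.105, 0.918, -0.046, 0.381]
force: [1.5, 1.0, -1.2]
width: -0.0002
gripper_force: 0.0
```

>>> jog_arm:
  motion: "0.029 0 0.078 0 0 0 0;0.029 0 0.078 0 0 0 0;-0.006 0 0.113 0 0 0 0;-0.006 0 0.113 0 0 0 0"

```text
clock: 1.23
ee_pos: [0.4677, 0.3596, 0.0222]
tcp_rot: [0.107, 0.918, -0.044, 0.379]
force: [0.2, 0.1, 0.1]
width: 0.0003
gripper_force: 0.0
```

```bash
python3 - <<'E'
from h import *
from plant import *
s=snapshot("scene");w=snapshot("wrist")
cv2.imwrite("pics/a.png",np.hstack([s["color"][100:300,360:560],cv2.resize(w["color"],(267,200))])[:,:,::-1])
print(np.round(w["mtx"],1).tolist(),np.round(read_state()["joint_pos"],2))
E
```

```text
[[371.6, 0.0, 316.4], [0.0, 371.6, 243.2], [0.0, 0.0, 1.0]] [-1.47  1.01  0.67  2.12  1.84  0.22 -1.61]
```

View pics/a.png

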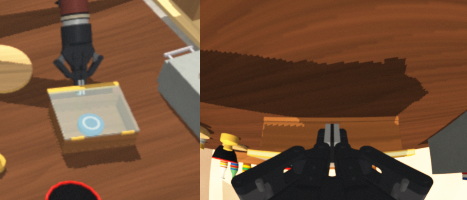

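The fingertips are at the middle of the strip (crop (80,88)), at the lid's front edge. Now I'll lift along the arc.

>>> jog_arm:
  motion: "-0.022 0 -0.018 0 0 0 0;-0.044 0 -0.035 0 0 0 0;-0.068 0 -0.042 0 0 0 0;-0.092 0 -0.046 0 0 0 0;-0.115 0 -0.049 0 0 0 0"

```text
clock: 1.95
ee_pos: [0.5113, 0.3507, 0.1409]
tcp_rot: [0.106, 0.918, -0.043, 0.379]
force: [0.2, 0.0, -1.2]
width: 0.0001
gripper_force: 0.3
```

>>> jog_arm:
  motion: "-0.033 0 0.009 0 0 0 0;-0.067 0 0.018 0 0 0 0;-0.099 0 0.042 0 0 0 0;-0.131 0 0.067 0 0 0 0;-0.141 0 0.092 0 0 0 0"

```text
clock: 2.58
ee_pos: [0.6728, 0.3121, 0.1777]
tcp_rot: [0.108, 0.917, -0.043, 0.381]
force: [-125.6, 5.5, 106.2]
width: 0.0002
gripper_force: 80.1
```

```bash
python3 - <<'E'
from h import *
from plant import *
s=snapshot("scene");w=snapshot("top")
cv2.imwrite("pics/b.png",np.hstack([s["color"][100:300,360:600],w["color"][150:350,50:290]])[:,:,::-1])
print(np.round(read_state()["joint_pos"],2))
E
```

```text
[-0.99  0.73  0.47  1.78  1.04  0.36 -0.31]
```

View pics/b.png

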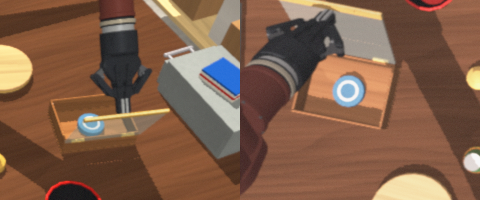

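```bash
python3 - <<'E'
from h import *
s,p,Q=now();print(s["clock"],s["force"])
B=rot(88.3,30,-1.7);n=-B[:,2];c=np.array([.577,-.287,.050])
M=rot(82,40,-8)
plan(p,Q,[(p+[-.10,.02,.08],Q),([.56,.05,.27],rot(84,36,-6)),([.52,-.2,.26],rot(88.3,30,-1.7)),(c+.09*n,B)])
E
```

```text
2.675 [-23.91189509  -1.8940824   23.50007389]
-> [0.5707 0.3324 0.2591] shift [ 0.0153 -0.0035 -0.1287] turn [0. 0. 0.] | mm 130 deg 0
-> [0.56 0.05 0.27] shift [-0.0471 -0.2771  0.0308] turn [-4.7  9.1 -5.7] | mm 283 deg 12
-> [ 0.52 -0.2   0.26] shift [ 1.690e-02 -2.528e-01  1.000e-04] turn [-2.3  6.  -3.6] | mm 253 deg 7
-> [ 0.532  -0.2857  0.1279] shift [ 0.0534 -0.0853  0.1216] turn [0. 0. 0.] | mm 158 deg 0
```

The lid is open, but I pushed it hard onto its stop: 164 N on the wrist at that moment, over the 120 N limit. I'll carry on with gentler moves and report this at the end.

>>> jog_arm:
  motion: "0.015 -0.003 -0.065 0 0 0 0.5;0.015 -0.003 -0.129 0 0 0 1;0.015 -0.003 -0.129 0 0 0 1"

```text
clock: 3.05
ee_pos: [0.5695, 0.3367, 0.2576]
tcp_rot: [0.104, 0.918, -0.039, 0.379]
force: [0.2, -0.0, 0.0]
width: 0.0545
gripper_force: 0.0
```

>>> jog_arm:
  motion: "-0.047 -0.277 0.031 -4.7 9.1 -5.7 1;-0.047 -0.277 0.031 -4.7 9.1 -5.7 1;-0.047 -0.277 0.031 -4.7 9.1 -5.7 1;-0.047 -0.277 0.031 -4.7 9.1 -5.7 1;-0.047 -0.277 0.031 -4.7 9.1 -5.7 1"

```text
clock: 3.68
ee_pos: [0.5623, 0.0465, 0.2658]
tcp_rot: [0.05, 0.95, -0.017, 0.307]
force: [0.6, 0.9, 0.3]
width: 0.0855
gripper_force: 0.0
```

>>> jog_arm:
  motion: "0.017 -0.253 0 -2.3 6 -3.6 1;0.017 -0.253 0 -2.3 6 -3.6 1;0.017 -0.253 0 -2.3 6 -3.6 1;0.017 -0.253 0 -2.3 6 -3.6 1;0.017 -0.253 0 -2.3 6 -3.6 1"

```text
clock: 4.3
ee_pos: [0.5293, -0.1705, 0.2562]
tcp_rot: [0.013, 0.966, -0.003, 0.258]
force: [0.1, -0.3, -0.4]
width: 0.0853
gripper_force: 0.0
```

>>> jog_arm:
  motion: "0.053 -0.085 0.122 0 0 0 1;0.053 -0.085 0.122 0 0 0 1;0.053 -0.085 0.122 0 0 0 1;0.053 -0.085 0.122 0 0 0 1"

```text
clock: 4.8
ee_pos: [0.5401, -0.2565, 0.1212]
tcp_rot: [0.016, 0.967, -0.003, 0.255]
force: [0.1, 0.2, 0.6]
width: 0.0855
gripper_force: 0.0
```

```bash
cat >> h.py <<'E'
def fray(s,uv):
    M=s["mtx"];V=np.array(s["view"]);a=np.array([uv[0]-M[0,2],uv[1]-M[1,2]]);r=np.linalg.norm(a);t=r/M[0,0]
    c=np.array([np.sin(t)*a[0]/r,-np.sin(t)*a[1]/r,-np.cos(t)]);return -V[:3,:3].T@V[:3,3],V[:3,:3].T@c
def fpix(s,P):
    V=np.array(s["view"]);c=V[:3,:3]@P+V[:3,3];c=c*[1,-1,-1];t=np.arctan2(np.hypot(c[0],c[1]),c[2]);h=np.hypot(c[0],c[1])
    return np.array([s["mtx"][0,2],s["mtx"][1,2]])+s["mtx"][0,0]*t*c[:2]/h
E
python3 - <<'E'
from h import *
from plant import *
s,p,Q=now();w=snapshot("wrist");cv2.imwrite("pics/w1.png",w["color"][:,:,::-1])
import pickle;pickle.dump(w,open("w1.pkl","wb"))
print(p,Q,np.round(s["joint_pos"],2),s["force"])
for P in([.577,-.287,.05],[.577,-.395,.05]):print(fpix(w,np.array(P)))
E
```

```text
[ 0.54008242 -0.25646651  0.1212211 ] [[-0.86947035  0.03182695  0.49295878]
 [ 0.02859672  0.99949169 -0.014092  ]
 [-0.49315671  0.00184443 -0.86993854]] [ 0.83  0.6  -0.44  2.1   0.36  0.02  1.7 ] [0.11659834 0.17242893 0.5563465 ]
[270.37934375 250.27590916]
[123.03776926 253.08547891]
```

View pics/w1.png

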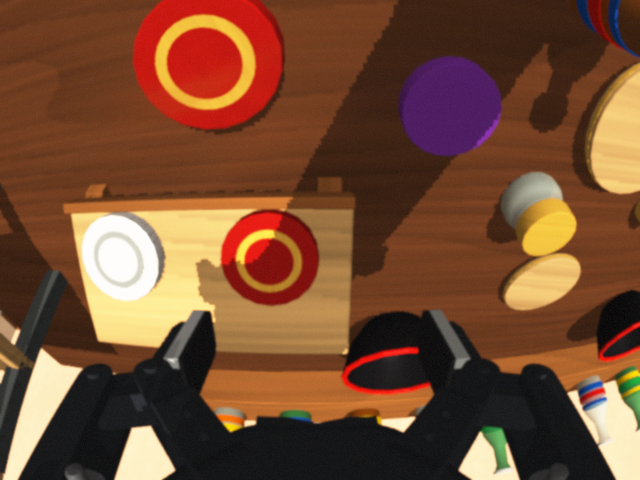

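The wrist view shows red on the board at (270,259), its ring near (269,261). White is at (122,257). The large red disc (210,60) and the purple one (450,105) are decoys.

```bash
python3 - <<'E'
from h import *
import pickle
d=pickle.load(open("d0.pkl","rb"));T,S=d["top"],d["scene"];w=pickle.load(open("w1.pkl","rb"))
rw=blob(w,(15,110,110),(35,255,255),(232,225,306,297));rt=blob(T,(15,110,150),(35,255,255),(455,200,490,232));rs=blob(S,(12,110,150),(35,255,255),(184,294,216,318))
ow=blob(w,(0,120,60),(8,255,255),(215,205,325,310));ww=blob(w,(0,0,140),(180,50,255),(75,207,170,308))
for r in(rw,rt,rs,ow,ww):print(np.round(r[0],1),r[1])
T3=lambda rays:np.linalg.solve(sum(np.eye(3)-np.outer(v,v) for o,v in rays),sum((np.eye(3)-np.outer(v,v))@o for o,v in rays))
a,b,c=fray(w,rw[0]),ray(T,rt[0]),ray(S,rs[0])
for k in([a,b],[a,c],[b,c],[a,b,c]):print("red top face",np.round(T3(k),4))
n=np.array([-.5,.015,.866]);m=np.array([.599,-.34,.055])+.014*n
for o,v in(a,fray(w,ow[0]),fray(w,ww[0]),b):print("plane",np.round(o+v*((m-o)@n)/(v@n),4))
P=T3([a,b,c]);Q=now()
B=rot(88.3,30,-1.7);print("disc centre",P-.007*n,"face residual mm",1e3*(P-m)@n)
E
```

```text
[268.4 260.4] [60.8 65.8]
[480.7 218.4] [ 4.  14.7]
[197.7 302.5] [ 9.2 20.7]
[269.9 257.2] [95.6 97.8]
[121.7 255.7] [77.5 89.8]
red top face [ 0.5726 -0.2928  0.0648]
red top face [ 0.5788 -0.2887  0.0569]
red top face [ 0.5765 -0.2953  0.0591]
red top face [ 0.5767 -0.2926  0.0592]
plane [ 0.5776 -0.2877  0.0579]
plane [ 0.5758 -0.2866  0.0568]
plane [ 0.5722 -0.3914  0.0566]
plane [ 0.5746 -0.3025  0.0565]
disc centre [ 0.58019199 -0.29270924  0.05311274] face residual mm 1.4777327303779746
```

```bash
python3 - <<'E'
from h import *
s,p,Q=now();B=rot(88.3,30,-1.7);n=-B[:,2];f=np.array([.5847,-.288,.0452])
print(p);plan(p,Q,[(f+.045*n,B),(f-.0035*n,B)])
E
```

```text
[ 0.54154818 -0.25498137  0.12349088]
-> [ 0.5622 -0.2873  0.0842] shift [ 0.0008 -0.0318  0.0448] turn [ 0.1 -0.2  0. ] | mm 55 deg 0
-> [ 0.5864 -0.2881  0.0422] shift [-0.      0.      0.0485] turn [0. 0. 0.] | mm 49 deg 0
```

>>> jog_arm:
  motion: "0.001 -0.032 0.045 0.1 -0.2 0 1;0.001 -0.032 0.045 0.1 -0.2 0 1;0.001 -0.032 0.045 0.1 -0.2 0 1;0.001 -0.032 0.045 0.1 -0.2 0 1"

```text
clock: 5.35
ee_pos: [0.5654, -0.288, 0.0901]
tcp_rot: [0.012, 0.966, -0.004, 0.259]
force: [0.1, -0.7, -0.4]
width: 0.0854
gripper_force: 0.0
```

```bash
python3 - <<'E'
from h import *
s,p,Q=now();B=rot(88.3,30,-1.7);n=-B[:,2];f=np.array([.5847,-.288,.0452])
print(p,np.round(s["joint_pos"],2),s["force"]);plan(p,Q,[(f-.0035*n,B)])
E
```

```text
[ 0.56544943 -0.28796297  0.09006956] [ 0.84  0.7  -0.43  2.02  0.86  0.01  1.26] [ 0.08314831 -0.67728274 -0.37253871]
-> [ 0.5864 -0.2881  0.0422] shift [0.0058 0.0005 0.052 ] turn [0.1 0.  0.3] | mm 52 deg 0
```

>>> jog_arm:
  motion: "0.006 0 0.015 0 0 0 1;0.006 0 0.03 0 0 0 1;0.006 0 0.042 0 0 0 1;0.006 0 0.052 0 0 0 1;0.006 0 0.052 0 0 0 1"

```text
clock: 5.98
ee_pos: [0.5854, -0.2891, 0.0407]
tcp_rot: [0.013, 0.966, -0.003, 0.258]
force: [-0.7, 0.4, 0.4]
width: 0.0856
gripper_force: 0.0
```

```bash
python3 - <<'E'
from h import *
s,p,Q=now();B=rot(88.3,30,-1.7);n=-B[:,2];f=np.array([.5847,-.288,.0452])
print(p,np.round(s["joint_pos"],2),s["force"]);plan(p,Q,[(f-.0035*n,B)])
E
```

```text
[ 0.58536616 -0.28907698  0.04067933] [ 0.96  0.87 -0.67  1.99  1.86  0.23  0.33] [-0.67652097  0.35428958  0.38802997]
-> [ 0.5864 -0.2881  0.0422] shift [-0.0017  0.0011 -0.0008] turn [ 0.2 -0.1  0.2] | mm 2 deg 0
```

>>> jog_arm:
  motion: "-0.001 0.001 -0.001 0 0 0 0;-0.001 0.001 -0.001 0 0 0 0;-0.001 0.001 -0.001 0 0 0 0;-0.001 0.001 -0.001 0 0 0 0"

```text
clock: 6.48
ee_pos: [0.5855, -0.2884, 0.0437]
tcp_rot: [0.012, 0.966, -0.004, 0.258]
force: [-4.5, 1.0, 7.6]
width: 0.0614
gripper_force: 62.9
```

>>> jog_arm:
  motion: "0 0 -0.01 0 0 0 0;0 0 -0.03 0 0 0 0;0 0 -0.05 0 0 0 0;0 0 -0.07 0 0 0 0"

```text
clock: 6.98
ee_pos: [0.5497, -0.2886, 0.1033]
tcp_rot: [0.012, 0.966, -0.006, 0.257]
force: [1.1, -0.3, -1.0]
width: 0.0616
gripper_force: 65.2
```

```bash
python3 - <<'E'
from h import *
from plant import *
s,p,Q=now();w=snapshot("wrist");cv2.imwrite("pics/w2.png",cv2.resize(w["color"],(480,360))[:,:,::-1])
print(p,np.round(s["joint_pos"],2),s["force"])
D=rot(90,0,0);P=np.array([.491,-.0045,0])
plan(p,Q,[([.50,-.23,.24],rot(89,12,-1)),(P+[0,0,.16],D),(P+[0,0,.0145+.03],D)])
E
```

```text
[ 0.54970651 -0.28857937  0.10325264] [ 0.99  0.71 -0.63  2.04  1.37  0.14  0.78] [ 1.13818773 -0.3329462  -0.99631587]
-> [ 0.5  -0.23  0.24] shift [-0.0235  0.0564 -0.1444] turn [-0.5 17.7 -0.4] | mm 157 deg 18
-> [ 0.491  -0.0045  0.16  ] shift [0.0293 0.2253 0.0756] turn [-0.1 12.  -1. ] | mm 239 deg 12
-> [ 0.491  -0.0045  0.0445] shift [0.     0.     0.1155] turn [0. 0. 0.] | mm 116 deg 0
```

View pics/w2.png

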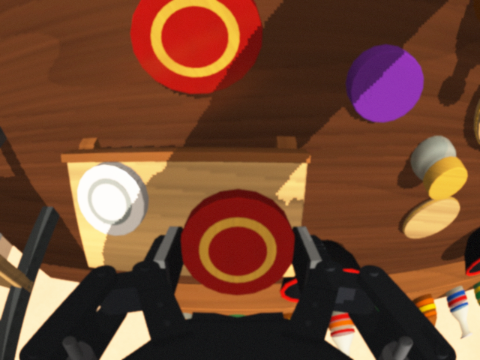

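Red is gripped and lifted; its disc is between the pads with the ring at about (317,330) in full-size pixels. I'll measure its offset in the tool frame before placing it.

```bash
cat >> h.py <<'E'
def inhand(w,uv,p,Q,off):
    """disc centre in tool xy (m) from its face-centre pixel; off = tool z of visible face"""
    o,v=fray(w,uv);o=Q.T@(o-p);v=Q.T@v;return o+v*(off-o[2])/v[2]
E
python3 - <<'E'
from h import *
from plant import *
s,p,Q=now();w=snapshot("wrist")
r=blob(w,(15,110,100),(35,255,255),(250,270,385,385));o=blob(w,(0,120,60),(8,255,255),(236,245,400,395))
print(r[:2],o[:2]);print(inhand(w,r[0],p,Q,-.0165),inhand(w,o[0],p,Q,-.0165),fpix(w,p))
E
```

```text
(array([316.51126862, 332.94858932]), array([ 86.3, 102.3])) (array([316.39535522, 323.13452148]), array([141.1, 154. ]))
[ 8.79548189e-04  4.60947378e-05 -1.65000000e-02] [ 5.47514706e-03 -4.77243339e-08 -1.65000000e-02] [316.38293493 314.94304121]
```

>>> jog_arm:
  motion: "-0.023 0.056 -0.144 -0.5 17.7 -0.4 0;-0.023 0.056 -0.144 -0.5 17.7 -0.4 0;-0.023 0.056 -0.144 -0.5 17.7 -0.4 0;-0.023 0.056 -0.144 -0.5 17.7 -0.4 0"

```text
clock: 7.58
ee_pos: [0.5029, -0.2302, 0.2413]
tcp_rot: [0.01, 0.994, 0.001, 0.109]
force: [0.3, -0.3, -0.2]
width: 0.0615
gripper_force: 65.3
```

>>> jog_arm:
  motion: "0.029 0.225 0.076 0 12 -1 0;0.029 0.225 0.076 0 12 -1 0;0.029 0.225 0.076 0 12 -1 0;0.029 0.225 0.076 0 12 -1 0;0.029 0.225 0.076 0 12 -1 0"

```text
clock: 8.2
ee_pos: [0.4915, -0.0001, 0.1588]
tcp_rot: [-0.004, 1.0, 0.002, 0.002]
force: [0.1, -1.4, -0.8]
width: 0.0616
gripper_force: 65.4
```

```bash
python3 - <<'E'
from h import *
from plant import *
s,p,Q=now();w=snapshot("wrist")
print(p,np.degrees(np.arccos(-Q[2,2])),np.round(s["joint_pos"],2),s["force"])
r=blob(w,(15,110,100),(35,255,255),(250,270,385,385));print(r[:2],inhand(w,r[0],p,Q,-.0165))
cv2.imwrite("pics/w3.png",cv2.resize(w["color"],(480,360))[:,:,::-1])
D=rot(90,0,0);P=np.array([.491,-.0045,0]);print(fpix(w,P+[0,0,.018]))
plan(p,Q,[(P+[0,0,.06],D),(P+[0,0,.0155],D)])
E
```

```text
[ 4.91477469e-01 -1.32411176e-04  1.58750810e-01] 0.3448075960967404 [ 0.58  0.64 -0.97  1.95  0.67  0.91  0.85] [ 0.13313851 -1.39254561 -0.79381993]
(array([316.37277222, 333.19630814]), array([ 87.1, 103.2])) [ 1.60900378e-03  8.92147800e-05 -1.65000000e-02]
[310.0059385  227.41611021]
-> [ 0.491  -0.0045  0.06  ] shift [ 0.001  -0.0047  0.0987] turn [0.2 0.3 0.5] | mm 99 deg 1
-> [ 0.491  -0.0045  0.0155] shift [0.     0.     0.0445] turn [0. 0. 0.] | mm 44 deg 0
```

View pics/w3.png

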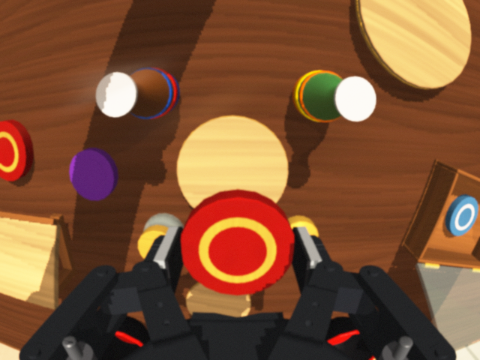

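The plate is at (233,170) in this view, where I predicted it to within 1 px. Red is centred in the grip. Lowering it now.

>>> jog_arm:
  motion: "0 -0.004 0.05 0.2 0.3 0.5 0;0 -0.004 0.099 0.2 0.3 0.5 0;0 -0.004 0.12 0.2 0.3 0.5 0;0 -0.004 0.132 0.2 0.3 0.5 0;0 -0.004 0.137 0.2 0.3 0.5 0"

```text
clock: 8.88
ee_pos: [0.4929, -0.0096, 0.022]
tcp_rot: [0.005, 1.0, -0.0, -0.001]
force: [0.2, 0.5, -0.5]
width: 0.0614
gripper_force: 65.4
```

```bash
python3 - <<'E'
from h import *
s,p,Q=now();print(p,s["force"],np.degrees(np.arccos(-Q[2,2])))
E
```

```text
[ 0.49287518 -0.00958009  0.02197927] [ 0.21132568  0.53242401 -0.48961225] 0.08384537149782595
```

>>> jog_arm:
  motion: "0.001 0.005 0.001 0 0 0 0;0.001 0.005 0.003 0 0 0 0;0.001 0.005 0.0045 0 0 0 0;0.001 0.005 0.0045 0 0 0 0"

```text
clock: 9.38
ee_pos: [0.4916, -0.0036, 0.0181]
tcp_rot: [0.005, 1.0, -0.0, -0.001]
force: [-1.2, -0.8, 2.9]
width: 0.061
gripper_force: 65.6
```

```bash
python3 - <<'E'
from h import *
s,p,Q=now();print(p,s["force"])
E
```

```text
[ 0.4916105  -0.00360499  0.01810914] [-1.20000272 -0.83104079  2.86893128]
```

>>> jog_arm:
  motion: "0 0 0.001 0 0 0 0;0 0 0.001 0 0 0 1;0 0 0.001 0 0 0 1;0 0 0.001 0 0 0 1"

```text
clock: 9.88
ee_pos: [0.4911, -0.0038, 0.0164]
tcp_rot: [0.005, 1.0, -0.0, -0.001]
force: [0.3, -0.3, -0.2]
width: 0.0852
gripper_force: 0.0
```

>>> jog_arm:
  motion: "0 0 -0.02 0 0 0 1;0 0 -0.06 0 0 0 1;0 0 -0.12 0 0 0 1;0 0 -0.18 0 0 0 1"

```text
clock: 10.38
ee_pos: [0.4912, -0.0038, 0.198]
tcp_rot: [0.004, 1.0, 0.0, -0.002]
force: [1.7, -0.6, -0.4]
width: 0.0855
gripper_force: 0.0
```

```bash
python3 - <<'E'
from h import *
from plant import *
import pickle
s,p,Q=now();w=snapshot("wrist");T=snapshot("top");pickle.dump((w,T,p,Q),open("w4.pkl","wb"))
print(p,np.round(s["joint_pos"],2))
onf=lambda uv,z:(lambda o,v:o+v*(z-o[2])/v[2])(*fray(w,uv))
g=fpix(w,np.array([.491,-.004,.03]));x,y=map(int,g);print(g)
r=blob(w,(0,120,60),(8,255,255),(x-70,y-70,x+70,y+70));print("red disc",r[:2],onf(r[0],.032))
h=cv2.cvtColor(w["color"],cv2.COLOR_RGB2HSV)
pl=blob(w,(14,30,150),(32,200,255),(x-110,y-110,x+110,y+100));print("plate",pl[:2],onf(pl[0],.018))
cx=np.array([.5538,.338,.019]);b=rot(76.8,0,0);plan(p,Q,[([.52,.2,.23],rot(82,0,0)),([.553,.338,.20],b)])
cv2.imwrite("pics/w4.png",cv2.resize(w["color"],(480,360))[:,:,::-1])
E
```

```text
[ 0.49118711 -0.00378921  0.19800298] [ 0.61  0.59 -1.01  1.9   0.6   0.99  0.9 ]
[315.94910735 220.68613295]
red disc (array([316.49717712, 221.43128967]), array([71.9, 72.4])) [ 0.4911524  -0.00352857  0.032     ]
plate (array([314.94680786, 216.34967041]), array([130.4, 133.7])) [ 0.49006153 -0.00489717  0.018     ]
-> [0.52 0.2  0.23] shift [-0.0269  0.204  -0.0321] turn [-0.  -0.2  7.5] | mm 208 deg 8
-> [0.553 0.338 0.2  ] shift [-0.0135  0.1412  0.03  ] turn [0.  0.  5.2] | mm 145 deg 5
```

View pics/w4.png

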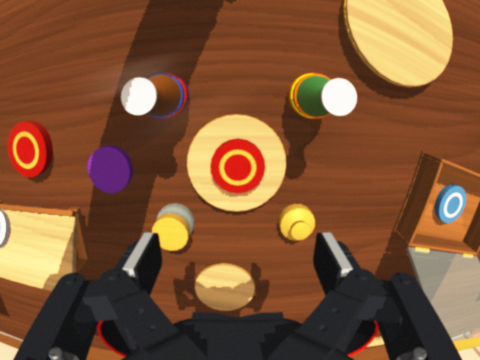

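Red is centred on the plate (238,166), and the lid is still open with blue visible (450,204). Next is blue.

>>> jog_arm:
  motion: "-0.027 0.204 -0.032 0 0 7.5 1;-0.027 0.204 -0.032 0 0 7.5 1;-0.027 0.204 -0.032 0 0 7.5 1;-0.027 0.204 -0.032 0 0 7.5 1;-0.027 0.204 -0.032 0 0 7.5 1"

```text
clock: 11.1
ee_pos: [0.5198, 0.2021, 0.2281]
tcp_rot: [0.068, 0.998, 0.0, -0.002]
force: [-0.3, -0.6, 0.4]
width: 0.0857
gripper_force: 0.0
```

>>> jog_arm:
  motion: "-0.013 0.141 0.03 0 0 5.2 1;-0.013 0.141 0.03 0 0 5.2 1;-0.013 0.141 0.03 0 0 5.2 1;-0.013 0.141 0.03 0 0 5.2 1;-0.013 0.141 0.03 0 0 5.2 1"

```text
clock: 11.72
ee_pos: [0.554, 0.3348, 0.1983]
tcp_rot: [0.117, 0.993, -0.002, -0.001]
force: [0.2, -0.5, -0.3]
width: 0.0852
gripper_force: 0.0
```

```bash
python3 - <<'E'
from h import *
from plant import *
s,p,Q=now();w=snapshot("wrist");T=snapshot("top")
print(p,np.round(s["joint_pos"],2),s["clock"])
g=fpix(w,np.array([.5538,.338,.019]));x,y=map(int,g);print(g)
r=blob(w,(85,60,60),(125,255,255),(x-60,y-60,x+60,y+60));o,v=fray(w,r[0]);c=o+v*(.019-o[2])/v[2];print("blue",r[:2],c)
b=rot(76.8,0,0);c[2]=0
plan(p,Q,[(c+[0,0,.09],b),(c+[0,0,.005],b)])
E
```

```text
[0.55395626 0.33475961 0.19826535] [-0.14  0.77 -0.83  1.46  0.59  1.18  0.28] 11.725
[320.72312595 216.35760882]
blue (array([321.65583801, 216.25246811]), array([69.1, 69.7])) [0.5538976  0.33883336 0.019     ]
-> [0.5539 0.3388 0.09  ] shift [0.0009 0.0043 0.1083] turn [-0.2 -0.1 -0.2] | mm 108 deg 0
-> [0.5539 0.3388 0.005 ] shift [0.    0.    0.085] turn [0. 0. 0.] | mm 85 deg 0
```

>>> jog_arm:
  motion: "0.001 0.001 0.06 0 0 0 1;0.001 0.001 0.108 0 0 0 1;0.001 0.001 0.108 0 0 0 1;0.001 0.001 0.108 0 0 0 1"

```text
clock: 12.32
ee_pos: [0.5532, 0.3396, 0.0928]
tcp_rot: [0.116, 0.993, 0.001, -0.0]
force: [0.1, 0.2, 0.7]
width: 0.0853
gripper_force: 0.0
```

```bash
python3 - <<'E'
from h import *
s,p,Q=now();plan(p,Q,[([.5539,.3388,.004],rot(76.8,0,0))]);print(p,s["force"])
E
```

```text
-> [0.5539 0.3388 0.004 ] shift [-0.0009 -0.0009  0.0888] turn [ 0.1 -0.  -0.1] | mm 89 deg 0
[0.55322077 0.33962794 0.09280565] [0.05406249 0.20158397 0.71266796]
```

>>> jog_arm:
  motion: "-0.001 -0.001 0.04 0 0 0 1;-0.001 -0.001 0.07 0 0 0 1;-0.001 -0.001 0.086 0 0 0 1;-0.001 -0.001 0.086 0 0 0 1;-0.001 -0.001 0.086 0 0 0 1"

```text
clock: 12.95
ee_pos: [0.5535, 0.3391, 0.0065]
tcp_rot: [0.115, 0.993, 0.001, -0.0]
force: [-0.3, 0.0, 0.7]
width: 0.0852
gripper_force: 0.0
```

>>> jog_arm:
  motion: "0 0 0.002 0 0 0 0;0 0 0.002 0 0 0 0;0 0 0.002 0 0 0 0;0 0 0.002 0 0 0 0;0 0 0.002 0 0 0 0"

```text
clock: 13.58
ee_pos: [0.5534, 0.3389, 0.0043]
tcp_rot: [0.115, 0.993, 0.001, -0.0]
force: [-0.5, -0.3, 5.3]
width: 0.0617
gripper_force: 65.5
```

>>> jog_arm:
  motion: "0 0 -0.02 0 0 0 0;0 0 -0.06 0 0 0 0;0 0 -0.12 0 0 0 0;0 0 -0.18 0 0 0 0;0 0 -0.18 0 0 0 0"

```text
clock: 14.2
ee_pos: [0.5546, 0.3412, 0.1898]
tcp_rot: [0.115, 0.993, 0.005, 0.003]
force: [-0.9, -0.1, -1.4]
width: 0.0613
gripper_force: 65.4
```

```bash
python3 - <<'E'
from h import *
from plant import *
s,p,Q=now();w=snapshot("wrist");D=rot(90,0,0)
r=blob(w,(85,60,60),(125,255,255),(230,240,400,395));print(p,r[:2],inhand(w,r[0],p,Q,-.0145))
plan(p,Q,[([.52,.17,.23],rot(84,0,0)),([.491,-.0035,.12],D)])
E
```

```text
[0.5545818  0.34120323 0.18983949] (array([316.36211395, 327.07086945]), array([140.1, 153.5])) [ 0.00328611 -0.00019121 -0.0145    ]
-> [0.52 0.17 0.23] shift [-0.0056 -0.1742 -0.0419] turn [ 0.5  0.3 -7.2] | mm 179 deg 7
-> [ 0.491  -0.0035  0.12  ] shift [ 0.0107 -0.1756  0.11  ] turn [ 0.  0. -6.] | mm 207 deg 6
```

>>> jog_arm:
  motion: "-0.006 -0.174 -0.042 0.5 0.3 -7.2 0;-0.006 -0.174 -0.042 0.5 0.3 -7.2 0;-0.006 -0.174 -0.042 0.5 0.3 -7.2 0;-0.006 -0.174 -0.042 0.5 0.3 -7.2 0;-0.006 -0.174 -0.042 0.5 0.3 -7.2 0"

```text
clock: 14.88
ee_pos: [0.5185, 0.1671, 0.2237]
tcp_rot: [0.052, 0.999, -0.004, -0.005]
force: [0.6, 0.8, -1.3]
width: 0.0613
gripper_force: 65.7
```

>>> jog_arm:
  motion: "0.011 -0.176 0.11 0 0 -6 0;0.011 -0.176 0.11 0 0 -6 0;0.011 -0.176 0.11 0 0 -6 0;0.011 -0.176 0.11 0 0 -6 0;0.011 -0.176 0.11 0 0 -6 0"

```text
clock: 15.5
ee_pos: [0.4885, -0.007, 0.1153]
tcp_rot: [0.0, 1.0, -0.003, -0.006]
force: [0.3, 0.9, -0.0]
width: 0.0614
gripper_force: 65.7
```

>>> jog_arm:
  motion: "0 0 0.03 0 0 0 0;0 0 0.03 0 0 0 0;0 0 0.03 0 0 0 0"

```text
clock: 15.88
ee_pos: [0.4896, -0.0054, 0.0875]
tcp_rot: [-0.001, 1.0, -0.003, -0.003]
force: [-0.0, 0.8, -0.7]
width: 0.0614
gripper_force: 65.7
```

```bash
python3 - <<'E'
from h import *
s,p,Q=now();print(p,s["force"]);plan(p,Q,[([.490,-.0035,.045],rot(90,0,0)),([.490,-.0035,.0315],rot(90,0,0))])
E
```

```text
[ 0.48964805 -0.00541021  0.08747936] [-0.02465315  0.81064958 -0.6967558 ]
-> [ 0.49   -0.0035  0.045 ] shift [-0.0006  0.0022  0.0425] turn [-0.4 -0.4  0.2] | mm 43 deg 1
-> [ 0.49   -0.0035  0.0315] shift [0.     0.     0.0135] turn [0. 0. 0.] | mm 13 deg 0
```

>>> jog_arm:
  motion: "-0.001 0.002 0.025 -0.4 -0.4 0.2 0;-0.001 0.002 0.042 -0.4 -0.4 0.2 0;-0.001 0.002 0.05 -0.4 -0.4 0.2 0;-0.001 0.002 0.05 -0.4 -0.4 0.2 0;-0.001 0.002 0.05 -0.4 -0.4 0.2 0"

```text
clock: 16.5
ee_pos: [0.4898, -0.0058, 0.037]
tcp_rot: [0.002, 1.0, -0.0, -0.0]
force: [-0.3, -0.1, -1.3]
width: 0.0615
gripper_force: 65.7
```

>>> jog_arm:
  motion: "0 0.002 0.002 0 0 0 0;0 0.002 0.004 0 0 0 0;0 0.002 0.0055 0 0 0 0;0 0.002 0.0055 0 0 0 0"

```text
clock: 17.0
ee_pos: [0.4891, -0.0042, 0.0312]
tcp_rot: [0.002, 1.0, -0.001, -0.001]
force: [-1.5, -1.4, 5.7]
width: 0.0609
gripper_force: 66.3
```

Contact (5.7 N). Release and rise.

>>> jog_arm:
  motion: "0 0 0 0 0 0 1;0 0 0 0 0 0 1;0 0 0 0 0 0 1"

```text
clock: 17.38
ee_pos: [0.4891, -0.0042, 0.0305]
tcp_rot: [0.002, 1.0, -0.0, -0.001]
force: [1.0, -0.1, 0.4]
width: 0.0853
gripper_force: 0.0
```

>>> jog_arm:
  motion: "0 0 -0.02 0 0 0 1;0 0 -0.06 0 0 0 1;0 0 -0.12 0 0 0 1;0 0 -0.18 0 0 0 1;0 0 -0.18 0 0 0 1"

```text
clock: 18.0
ee_pos: [0.4921, -0.0027, 0.215]
tcp_rot: [0.002, 1.0, -0.0, 0.004]
force: [0.5, -0.5, -0.9]
width: 0.0856
gripper_force: 0.0
```

```bash
python3 - <<'E'
from h import *
from plant import *
s,p,Q=now();w=snapshot("wrist");print(p)
r=blob(w,(85,60,60),(125,255,255),(250,150,385,290));o,v=fray(w,r[0]);print("blue",r[:2],o+v*(.046-o[2])/v[2])
B=rot(88.3,30,-1.7);n=-B[:,2]
# white: same slope row as red, face centre from wrist plane (.5722,-.3914); red by the same way .5758/.5777
f=np.array([.5847-.0032,-.288-.1065,.0452]);print(f)
plan(p,Q,[([.50,-.2,.23],rot(89,15,-1)),(f+.10*n,B)])
E
```

```text
[ 0.49211057 -0.00273053  0.21501442]
blue (array([314.74158478, 215.86713409]), array([70.8, 71.2])) [ 0.48980083 -0.0040463   0.046     ]
[ 0.5815 -0.3945  0.0452]
-> [ 0.5  -0.2   0.23] shift [-0.0088 -0.1972 -0.0149] turn [  0.1 -14.6   0.8] | mm 198 deg 15
-> [ 0.5315 -0.393   0.1318] shift [-0.0083 -0.1924  0.1039] turn [  0.3 -15.    0.6] | mm 219 deg 15
```

>>> jog_arm:
  motion: "-0.009 -0.197 -0.015 0 -14.6 0.8 1;-0.009 -0.197 -0.015 0 -14.6 0.8 1;-0.009 -0.197 -0.015 0 -14.6 0.8 1;-0.009 -0.197 -0.015 0 -14.6 0.8 1;-0.009 -0.197 -0.015 0 -14.6 0.8 1"

```text
clock: 18.68
ee_pos: [0.4967, -0.2015, 0.2242]
tcp_rot: [0.01, 0.992, 0.0, 0.125]
force: [1.1, 0.6, 0.3]
width: 0.0855
gripper_force: 0.0
```

>>> jog_arm:
  motion: "-0.008 -0.192 0.104 0.3 -15 0.6 1;-0.008 -0.192 0.104 0.3 -15 0.6 1;-0.008 -0.192 0.104 0.3 -15 0.6 1;-0.008 -0.192 0.104 0.3 -15 0.6 1;-0.008 -0.192 0.104 0.3 -15 0.6 1"

```text
clock: 19.3
ee_pos: [0.5276, -0.3938, 0.124]
tcp_rot: [0.015, 0.967, -0.002, 0.253]
force: [-0.3, 1.5, 0.1]
width: 0.0852
gripper_force: 0.0
```

```bash
python3 - <<'E'
from h import *
from plant import *
s,p,Q=now();w=snapshot("wrist");print(p,np.round(s["joint_pos"],2))
B=rot(88.3,30,-1.7);n=-B[:,2];m=np.array([.5777,-.288,.0573])
g=fpix(w,m+[-.0032,-.1065,0]);x,y=map(int,g)
r=blob(w,(0,0,140),(180,50,255),(x-65,y-65,x+65,y+65));o,v=fray(w,r[0]);c=o+v*((m-o)@n)/(v@n);print(g,r[:2],c)
f=c-.014*n;print(f);plan(p,Q,[(f+.045*n,B),(f-.0025*n,B)])
E
```

```text
[ 0.52759993 -0.39378237  0.12403946] [ 1.32  0.83 -0.94  1.87  0.95  0.4   1.42]
[317.01942315 265.06734112] (array([314.75920868, 261.79423523]), array([92.3, 95.2])) [ 0.57250246 -0.39590097  0.05614863]
[ 0.57949938 -0.39610864  0.04402427]
-> [ 0.557  -0.3954  0.083 ] shift [-0.0056 -0.0009  0.0502] turn [ 0.1 -0.7 -0.2] | mm 51 deg 1
-> [ 0.5807 -0.3961  0.0419] shift [ 0.     -0.      0.0475] turn [0. 0. 0.] | mm 47 deg 0
```

>>> jog_arm:
  motion: "-0.007 -0.001 0.05 0 -0.7 -0.2 1;-0.007 -0.001 0.05 0 -0.7 -0.2 1;-0.007 -0.001 0.05 0 -0.7 -0.2 1"

```text
clock: 19.73
ee_pos: [0.5598, -0.3928, 0.0885]
tcp_rot: [0.01, 0.965, -0.004, 0.261]
force: [0.7, -0.3, 0.4]
width: 0.0853
gripper_force: 0.0
```

```bash
python3 - <<'E'
from h import *
s,p,Q=now();B=rot(88.3,30,-1.7);n=-B[:,2];f=np.array([.581,-.396,.0449])
print(p,np.round(s["joint_pos"],2));plan(p,Q,[(f-.0025*n,B)])
E
```

```text
[ 0.55977935 -0.39275376  0.088453  ] [ 1.22  0.88 -0.83  1.84  1.03  0.31  1.35]
-> [ 0.5822 -0.396   0.0427] shift [ 0.0036 -0.0027  0.0509] turn [0.1 0.3 0.4] | mm 51 deg 1
```

>>> jog_arm:
  motion: "0.003 -0.002 0.015 0 0.3 0.4 1;0.003 -0.002 0.03 0 0.3 0.4 1;0.003 -0.002 0.042 0 0.3 0.4 1;0.003 -0.002 0.047 0 0.3 0.4 1;0.003 -0.002 0.047 0 0.3 0.4 1"

```text
clock: 20.35
ee_pos: [0.5799, -0.3977, 0.0443]
tcp_rot: [0.016, 0.966, -0.003, 0.258]
force: [-0.5, 0.4, -0.1]
width: 0.0849
gripper_force: 0.0
```

```bash
python3 - <<'E'
from h import *
s,p,Q=now();B=rot(88.3,30,-1.7);n=-B[:,2];f=np.array([.581,-.396,.0449])
print(p,s["force"]);plan(p,Q,[(f-.0025*n,B)])
E
```

```text
[ 0.5799209  -0.39768861  0.04429265] [-0.52310676  0.38995058 -0.08874491]
-> [ 0.5822 -0.396   0.0427] shift [-0.0012  0.0017  0.0025] turn [ 0.  -0.1 -0.2] | mm 3 deg 0
```

>>> jog_arm:
  motion: "-0.001 0.001 0.002 0 0 0 1;-0.001 0.001 0.002 0 0 0 0;-0.001 0.001 0.002 0 0 0 0;-0.001 0.001 0.002 0 0 0 0;-0.001 0.001 0.002 0 0 0 0"

```text
clock: 20.98
ee_pos: [0.5814, -0.3971, 0.0445]
tcp_rot: [0.016, 0.966, -0.004, 0.258]
force: [-4.6, 1.2, 5.4]
width: 0.0613
gripper_force: 63.2
```

>>> jog_arm:
  motion: "0 0 -0.01 0 0 0 0;0 0 -0.03 0 0 0 0;0 0 -0.06 0 0 0 0;0 0 -0.09 0 0 0 0"

```text
clock: 21.48
ee_pos: [0.5357, -0.396, 0.1223]
tcp_rot: [0.016, 0.966, -0.003, 0.257]
force: [-0.2, -0.2, -1.1]
width: 0.0615
gripper_force: 65.1
```

```bash
python3 - <<'E'
from h import *
from plant import *
s,p,Q=now();w=snapshot("wrist")
r=blob(w,(0,0,110),(180,60,255),(238,240,398,395));print(p,r[:2],inhand(w,r[0],p,Q,-.015))
plan(p,Q,[([.50,-.2,.24],rot(89,12,-1)),([.4905,-.004,.15],rot(90,0,0))])
cv2.imwrite("pics/w5.png",w["color"][200:460,150:480,::-1])
E
```

```text
[ 0.53573886 -0.39599597  0.12234159] (array([309.51279449, 327.43424988]), array([141.6, 174.6])) [ 0.00261014 -0.0026774  -0.015     ]
-> [ 0.5  -0.2   0.24] shift [-0.0219  0.1949 -0.1227] turn [-0.2 17.8 -0.8] | mm 231 deg 18
-> [ 0.4905 -0.004   0.15  ] shift [0.0313 0.1958 0.0853] turn [-0.1 12.  -1. ] | mm 216 deg 12
```

>>> jog_arm:
  motion: "-0.022 0.195 -0.123 -0.2 17.8 -0.8 0;-0.022 0.195 -0.123 -0.2 17.8 -0.8 0;-0.022 0.195 -0.123 -0.2 17.8 -0.8 0;-0.022 0.195 -0.123 -0.2 17.8 -0.8 0;-0.022 0.195 -0.123 -0.2 17.8 -0.8 0"

```text
clock: 22.15
ee_pos: [0.5017, -0.1955, 0.2422]
tcp_rot: [0.005, 0.994, -0.002, 0.107]
force: [0.7, -1.5, -0.6]
width: 0.0611
gripper_force: 65.2
```

>>> jog_arm:
  motion: "0.031 0.196 0.085 0 12 -1 0;0.031 0.196 0.085 0 12 -1 0;0.031 0.196 0.085 0 12 -1 0;0.031 0.196 0.085 0 12 -1 0;0.031 0.196 0.085 0 12 -1 0"

```text
clock: 22.78
ee_pos: [0.4912, -0.0023, 0.1488]
tcp_rot: [-0.002, 1.0, -0.001, -0.0]
force: [-0.3, -0.7, -0.5]
width: 0.0613
gripper_force: 65.3
```

>>> jog_arm:
  motion: "0 0 0.04 0 0 0 0;0 0 0.04 0 0 0 0;0 0 0.04 0 0 0 0"

```text
clock: 23.15
ee_pos: [0.4928, -0.0048, 0.1106]
tcp_rot: [0.002, 1.0, -0.001, 0.001]
force: [1.0, -0.3, -1.2]
width: 0.0613
gripper_force: 65.5
```

```bash
python3 - <<'E'
from h import *
s,p,Q=now();print(p,s["force"]);plan(p,Q,[([.4895,-.004,.054],rot(90,0,0)),([.4895,-.004,.0455],rot(90,0,0))])
E
```

```text
[ 0.49277714 -0.00480083  0.11062427] [ 0.98564375 -0.33989625 -1.15212772]
-> [ 0.4895 -0.004   0.054 ] shift [0.0034 0.0009 0.0566] turn [-0.1  0.1 -0.2] | mm 57 deg 0
-> [ 0.4895 -0.004   0.0455] shift [0.     0.     0.0085] turn [0. 0. 0.] | mm 8 deg 0
```

>>> jog_arm:
  motion: "0.003 0.001 0.03 0 0 -0.2 0;0.003 0.001 0.05 0 0 -0.2 0;0.003 0.001 0.059 0 0 -0.2 0;0.003 0.001 0.059 0 0 -0.2 0;0.003 0.001 0.059 0 0 -0.2 0"

```text
clock: 23.78
ee_pos: [0.4899, -0.0027, 0.0518]
tcp_rot: [-0.001, 1.0, -0.001, 0.002]
force: [0.2, 0.2, -1.1]
width: 0.0612
gripper_force: 65.5
```

>>> jog_arm:
  motion: "0 -0.001 0.002 0 0 0 0;0 -0.001 0.004 0 0 0 0;0 -0.001 0.006 0 0 0 0;0 -0.001 0.006 0 0 0 0"

```text
clock: 24.28
ee_pos: [0.4894, -0.0038, 0.0467]
tcp_rot: [-0.001, 1.0, -0.002, 0.002]
force: [-4.2, -2.4, 14.9]
width: 0.061
gripper_force: 67.0
```

>>> jog_arm:
  motion: "0 0 -0.001 0 0 0 0;0 0 -0.001 0 0 0 1;0 0 -0.001 0 0 0 1;0 0 -0.001 0 0 0 1"

```text
clock: 24.78
ee_pos: [0.489, -0.0037, 0.0456]
tcp_rot: [-0.001, 1.0, -0.001, 0.001]
force: [0.6, 0.3, 0.2]
width: 0.0854
gripper_force: 0.0
```

>>> jog_arm:
  motion: "0 0 -0.02 0 0 0 1;0 0 -0.06 0 0 0 1;0 0 -0.12 0 0 0 1;0 0 -0.18 0 0 0 1;0 0 -0.18 0 0 0 1"

```text
clock: 25.4
ee_pos: [0.4914, -0.002, 0.2302]
tcp_rot: [-0.001, 1.0, -0.001, 0.006]
force: [0.3, 0.6, -1.0]
width: 0.0853
gripper_force: 0.0
```

```bash
python3 - <<'E'
from h import *
from plant import *
s,p,Q=now();w=snapshot("wrist");S=snapshot("scene")
r=blob(w,(0,0,140),(180,50,255),(260,150,372,285));o,v=fray(w,r[0]);print("white",r[:2],o+v*(.060-o[2])/v[2],s["clock"])
cv2.imwrite("pics/end.png",np.hstack([cv2.resize(S["color"][150:330,220:400],(360,360)),cv2.resize(w["color"],(430,360))])[:,:,::-1])
E
```

```text
white (array([314.47026062, 214.00840759]), array([72.4, 72.6])) [ 0.4882961  -0.00372567  0.06      ] 25.4
```

View pics/end.png

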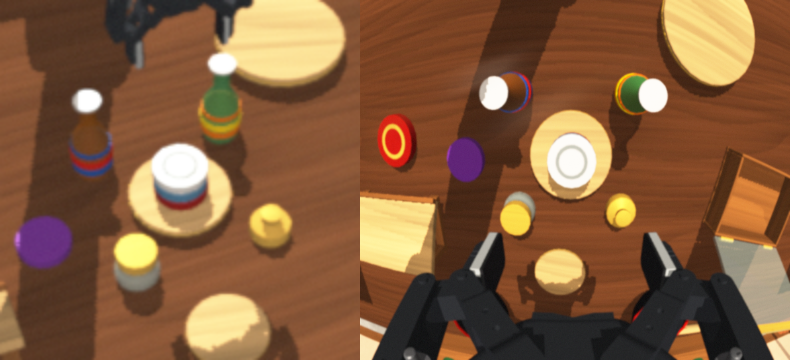

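The stack is neat on the plate (left panel (180,180)) in the order red, blue, white. The bottles, jar and weight are all still standing.

```bash
python3 -c "
from plant import *
print(hand_in())"
```

```text
the job is handed in; nothing more can be done
None
```

The job is handed in at about 25 s with red, blue and white stacked on the plate (centres within about 3 mm by camera) and the goods around it standing, but when I opened the lid I drove it into its stop and the wrist force read about 164 N, over the 120 N limit, so the run may be judged failed.

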